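Log a wet coated specimen in the fume hood and start its drying timer

TASK

The specimens on the drying rack are freshly sprayed and still wet. Show the overhead camera which one is to be logged: point at the dog-bone-shaped one with the fingertips about 2 cm above the middle of its narrow waist and stay still there for two seconds without touching it; then start the drying timer by pushing its lever all the way over to the other side, and withdraw. Touch no specimen, do not point down at the other two, lift nothing, and leave the other things where they are.

Things in the scene. Friction and masses are not known exactly. Their poses are not given: they have to be found in the camera images.
- dogbone: The wet dog-bone test specimen lying flat on the rack, loose: grey-green coated plate 150 mm long and 8 mm thick, two 36 mm wide ends and a narrow 14 mm wide waist in the middle. Origin: centre of its underside, under the middle of the waist; x along its length, z up; its top face is 8 mm above the origin.
- strip: A wet plain rectangular specimen, same coating, 150 x 36 x 8 mm, loose, flat on the rack. Origin: centre of its underside; x along its length.
- disc: A wet round specimen, same coating, 70 mm diameter, 8 mm thick, loose, flat on the rack. Origin: centre of its underside.
- rack: The fixed slotted aluminium drying rack, 190 x 300 mm, its top face 30 mm above the worktop. Origin: centre of its underside on the worktop; y along the row of three places, which are 90 mm apart; which specimen lies in which place varies.
- timer: The fixed drying timer, a white box 130 x 90 x 50 mm with a display on its front and a lever on a block on its top. Origin: centre of its underside; x points from the display side to the rear, the direction in which the lever must be pushed; z up.
- lever (a joint): Angle of the timer's lever (rad): 0 leans 0.5 rad from upright towards the timer's display side, 0.5 is upright, 1.0 is the end stop at the rear side, which is the running position. It starts between 0 and 0.2. It stays where it is left.
- lever_tip (a point): Centre of the grey ball (26 mm diameter) on the free end of the lever. The lever pivots about the timer's y axis at a point 72 mm above the timer's origin, and the ball's centre is 75 mm from the pivot, so it is about 138 mm above the worktop at either end and 147 mm when upright. Rod 10 mm thick; about 1 to 2 N at the ball moves it.
- beaker: Loose clear beaker, 68 mm diameter, 85 mm high; leave alone. Origin: centre of its underside.
- solvent: Loose amber bottle, 64 mm diameter, 150 mm high; leave alone. Origin: centre of its underside.
- spraygun: Loose metal spray gun with a cup, about 150 x 120 mm, 86 mm high; leave alone. Origin: on the worktop under its barrel.

How it is judged:
On the way, in this order (a step that is already met when the one before it is completed fails the run):
1. the fingertips dwell just above the waist of the dog-bone specimen without touching it (horizontal distance between the grasp point and dogbone below 0.02 m and z of the grasp point in the frame of dogbone between 0.026 and 0.075 m and value of joint lever below 0.4 rad), for 1.5 s.
2. the timer's lever is pushed over to the running side (value of joint lever above 0.85 rad), for 0.2 s.
At the end, for the whole second after the job is handed in: The lever stands at 0.85 rad or more on the running side; the three specimens lie within 6 mm, and beaker, bottle and spray gun within 20 mm, of where they were at the start (value of joint lever above 0.85 rad and distance of each of dogbone, strip, disc from where it was at the start of the episode below 0.006 m and distance of each of beaker, solvent, spraygun from where it was at the start of the episode below 0.02 m); the robot touches nothing.
It fails at once if a wet specimen is touched (contact force between any of the arm, the fingers and dogbone above 0.2 N or contact force between any of the arm, the fingers and strip above 0.2 N or contact force between any of the arm, the fingers and disc above 0.2 N).
It fails at once if a specimen is moved or lifted (distance of any of dogbone, strip, disc from where it was at the start of the episode above 0.008 m).
It fails at once if the grasp point comes down to within 67 mm over the middle of one of the other two specimens (25 mm around it) ((horizontal distance between the grasp point and strip below 0.025 m and z of the grasp point in the frame of strip below 0.075 m) or (horizontal distance between the grasp point and disc below 0.025 m and z of the grasp point in the frame of disc below 0.075 m)).
It fails at once if beaker, bottle or spray gun is displaced, tipped or lifted (distance of any of beaker, solvent, spraygun from where it was at the start of the episode above 0.025 m or angle between any of beaker, solvent's own z axis and vertical above 0.3 rad).
It also fails if it takes over 48 s, if anything falls off the work surface, if the arm or the gripper's body presses on something with over 40 N, if the wrist force passes 120 N, or if a joint passes its speed limit or range.

ROBOT

A 7-joint arm with a two-finger parallel gripper is mounted at the origin on the work surface. World frame = base frame: x ahead of the robot, y to its left, z up, the work surface at z = 0. Lengths are in m, angles in rad, forces in N, time in s.
With the tool pointing down it reaches from about 0.425 to 0.875 m from the base axis. Payload 9.9 kg.
Tool frame: the origin (TCP) lies at the very end of the fingers, on their centre line; the grasp point (between the pads) lies 19 mm behind it (grip_depth is the distance from the TCP to the grasp point, in m); z points along the fingers, x is the direction in which the jaws open and shut, and the axes are right-handed (so a half turn about z gives the same grasp; the last joint's range is limited). The gripper opens to 85 mm and grips with 20 to 120 N. Pads are 22 mm wide; open, the fingers measure 114 mm over their backs; the gripper's body (76 mm by 85 mm) begins 54 mm behind the grasp point. The pads swing forward as they close: fully open they stand 13 mm farther back than shut.
Start: joints at [-1.427, 0.576, 0.025, 1.437, -0.015, 1.129, -0.057], TCP at [0.152, 0.658, 0.199] pointing down, gripper open.
Joint ranges: [-2.76, 2.76], [-0.34, 2.15], [-1.52, 1.57], [0.19, 2.46], [-1.09, 4.23], [0.17, 1.99], [-2.82, 2.82]. Speed limits (rad/s): [2.22, 2.22, 3.01, 3.01, 3.14, 3.14, 3.14].

INTERFACE

Orientations are given as a rotation vector (axis times angle).
In Python, from rig import * gives the robot as it stands.
- The arm moves only by the shell command python3 -m handwheel 'ROWS' [FORCE]. ROWS is text: rows parted by semicolons, each of 5 numbers parted by spaces: the opening, from 0 (shut) to 1 (fully open), then the shift along the world's x, y, z in mm, then the turn about the world's z in rad. A call has 1 to 12 rows; each row shifts and turns the commanded pose from where the row before left it; what a row does not reach is not made up. A row lasts 1/12 s, in which the tool goes at most 41.7 mm and 7.16 degrees, less where a joint would pass 70% of its speed; a pose out of reach is approached as far as the arm can. A call is refused whole if a number of a shift passes 41.7 or a number of a turn 0.125, either way. A call with a gripper value outside its range is refused whole. The fingers move at their own pace and stop on an object; FORCE is the grip in N (left out, the last holds). Time passes only in rows, so rows that do not move let the fingers close. It gives the time, the measured TCP pose, the force and the opening at its end, in the units of the state.
- sense(): the state, without advancing time (a new reading comes with each control period).
- get_image(name): name is "side" or "top"; returns the picture (384x512x3 uint8, blue, green, red); there is no depth.
- calibration(name): a dict with "fx", "fy", "cx", "cy" (pixels), "k1" (the pictures are not rectified: a ray, as slopes to the right and down, at radius r is drawn at 1 + k1 r^2 times it, then the intrinsics apply), "R" (3x3) and "t" (3): a world point X has camera coordinates R X + t. Camera axes: x right, y down, z forward; pixel columns grow to the right and rows downward; lengths in m; the calibration is good to about 2 mm. A picture is of the moment at which its call begins. calibration takes no time and is no camera call.
- sign_off(): hands the job in, once; it reports no verdict.
The state is a dict: "time_s": time; "joints": joint angles; "qvel": joint speeds; "tau": joint torques, N m; "position": TCP position; "tool_rot": TCP orientation; "wrist_force": force on the tool from outside, world axes, zero at the start; "torque": the same for the moment, N m; "grip_width": finger opening in m.
Only numpy, scipy, OpenCV 4.12 (cv2) and the standard library are available. Lean on these libraries where they do the work, as an engineer would, in place of code of your own. Each camera call takes 0.05 s, during which the arm holds its last target.

## Working session

There is one attempt and no reset: what is moved stays moved. The work goes in short steps, Python scripts to look and compute and a shell command to move; the robot and the scene stay as the last step left them, time stands still between calls to the robot, and variables do not carry over. Pictures are saved under pics/ and viewed, and the job is handed in when it is done.

```bash
mkdir -p pics; ls; python3 - <<'E'
from rig import *
import cv2
s=sense(); print(s)
for n in("top","side"):
    cv2.imwrite(f"pics/{n}0.png",get_image(n)); print(n,calibration(n))
E
```

```text
pics
{'time_s': 0.0, 'joints': array([-1.42680075,  0.57651033,  0.02483944,  1.43787748, -0.01501567,
        1.12900196, -0.05651646]), 'qvel': array([ 0.00051906, -0.00019618, -0.00049192, -0.00063418, -0.00093265,
        0.0034854 , -0.0008238 ]), 'tau': array([ 2.04019275e-04, -7.65747142e+01,  2.25048825e+00, -2.85955453e+01,
        1.54447829e-02,  1.28075952e-02, -9.41071903e-06]), 'position': array([0.15231283, 0.65708785, 0.198068  ]), 'tool_rot': array([ 2.45867745e+00,  1.95393956e+00, -1.91581857e-03]), 'wrist_force': array([-0.47797704,  0.00555046, -0.35343694]), 'torque': array([ 0.00819161,  0.00078604, -0.00454353]), 'grip_width': 0.08516362466763717}
top {'fx': 440.9892947573619, 'fy': 440.9892947573619, 'cx': 257.0573745318866, 'cy': 194.6018411634995, 'k1': 0.012851149654052227, 'R': array([[-0.01059696, -0.99984641,  0.01395901],
       [-0.99160835,  0.00870887, -0.1289846 ],
       [ 0.12884322, -0.01520872, -0.99154834]]), 't': array([-0.07134504,  0.61209147,  1.25740988])}
side {'fx': 427.15569803009026, 'fy': 427.15569803009026, 'cx': 254.2829695145668, 'cy': 191.11397004917492, 'k1': -0.12471165876227525, 'R': array([[ 0.92647805, -0.37622178, -0.00977773],
       [-0.23025742, -0.54609519, -0.80545736],
       [ 0.29769103,  0.74848996, -0.59257307]]), 't': array([-0.58308897,  0.18272687,  0.99940605])}
```

View pics/top0.png

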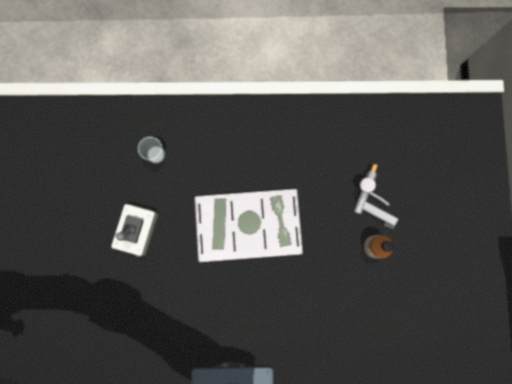

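View pics/side0.png

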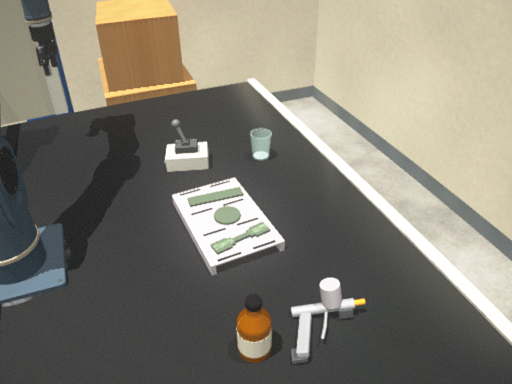

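```bash
python3 - <<'E'
import cv2,numpy as np
t=cv2.imread("pics/top0.png");s=cv2.imread("pics/side0.png")
a=cv2.resize(t[190:270,100:180],(400,400),interpolation=cv2.INTER_CUBIC)
b=cv2.resize(s[105:185,150:230],(400,400),interpolation=cv2.INTER_CUBIC)
cv2.imwrite("pics/timer0.png",np.hstack([a,b]))
a=cv2.resize(t[185:265,190:310],(600,400),interpolation=cv2.INTER_CUBIC)
cv2.imwrite("pics/rack0.png",a)
E
cat > h.py <<'E'
import numpy as np,cv2
from rig import calibration
C={n:calibration(n) for n in("top","side")}
def ray(n,u,v):
    c=C[n];d=np.array([(u-c["cx"])/c["fx"],(v-c["cy"])/c["fy"]])
    p=d.copy()
    for _ in range(20): p=d/(1+c["k1"]*(p@p))
    R=np.array(c["R"]);o=-R.T@np.array(c["t"]);w=R.T@np.array([p[0],p[1],1]);return o,w
def onz(n,u,v,z):
    o,w=ray(n,u,v);return o+w*(z-o[2])/w[2]
def tri(a,b):
    o1,d1=ray("top",*a);o2,d2=ray("side",*b)
    A=np.c_[d1,-d2];x=np.linalg.lstsq(A,o2-o1,rcond=None)[0]
    p,q=o1+d1*x[0],o2+d2*x[1];return (p+q)/2,np.linalg.norm(p-q)
def proj(n,X):
    c=C[n];q=np.array(c["R"])@np.array(X)+c["t"];p=q[:2]/q[2];p=p*(1+c["k1"]*(p@p))
    return p[0]*c["fx"]+c["cx"],p[1]*c["fy"]+c["cy"]
E
python3 - <<'E'
import sys;sys.path.insert(0,'.')
from h import *
np.set_printoptions(precision=4,suppress=True)
for n in("top","side"):
    im=cv2.imread(f"pics/{n}0.png");h=cv2.cvtColor(im,cv2.COLOR_BGR2HSV)
    m=cv2.inRange(h,(35,40,50),(90,255,200))
    k,l,st,ce=cv2.connectedComponentsWithStats(m)
    for i in range(1,k):
        if st[i,4]>100: print(n,st[i],ce[i],onz(n,*ce[i],.038))
    g=cv2.cvtColor(im,cv2.COLOR_BGR2GRAY)
    m=cv2.inRange(g,100,255)
    cs,_=cv2.findContours(m,cv2.RETR_EXTERNAL,cv2.CHAIN_APPROX_NONE)
    for c in cs:
        if 200<cv2.contourArea(c)<12000: 
            r=cv2.minAreaRect(c);print("  bright",cv2.contourArea(c),r); print(cv2.boxPoints(r).round(1).tolist())
E
```

```text
bright 268.0 ((262.5, 375.5), (15.0, 19.0), 90.0)
[[253.0, 368.0], [272.0, 368.0], [272.0, 383.0], [253.0, 383.0]]
  bright 1543.5 ((133.2393035888672, 229.57554626464844), (34.328975677490234, 48.130828857421875), 17.52556800842285)
[[109.5999984741211, 247.39999389648438], [124.0999984741211, 201.5], [156.89999389648438, 211.8000030517578], [142.39999389648438, 257.70001220703125]]
  bright 6819.5 ((247.6117401123047, 224.95294189453125), (66.87934875488281, 105.3810043334961), 85.60128784179688)
[[192.5, 195.6999969482422], [297.6000061035156, 187.60000610351562], [302.70001220703125, 254.3000030517578], [197.60000610351562, 262.29998779296875]]
  bright 782.0 ((370.5360412597656, 200.29380798339844), (65.26238250732422, 36.68765640258789), 68.96248626708984)
[[341.70001220703125, 176.39999389648438], [375.8999938964844, 163.3000030517578], [399.3999938964844, 224.1999969482422], [365.1000061035156, 237.3000030517578]]
  bright 490.5 ((150.5, 149.0), (26.0, 25.0), 90.0)
[[138.0, 136.0], [163.0, 136.0], [163.0, 162.0], [138.0, 162.0]]
side [188 188  55  17 399] [214.6717 195.8897] 
[... 580 characters left out ...]
3.37738037109375), (17.582151412963867, 70.05387878417969), 74.05460357666016)
[[-4.400000095367432, 284.5], [62.900001525878906, 265.29998779296875], [67.80000305175781, 282.20001220703125], [0.4000000059604645, 301.5]]
  bright 6075.5 ((228.2626495361328, 221.3236083984375), (102.25167846679688, 81.56837463378906), 61.821407318115234)
[[168.1999969482422, 195.5], [240.10000610351562, 157.0], [288.3999938964844, 247.10000610351562], [216.5, 285.6000061035156]]
  bright 568.0 ((261.0, 143.5), (33.0, 22.0), 90.0)
[[250.0, 127.0], [272.0, 127.0], [272.0, 160.0], [250.0, 160.0]]
  bright 1228.0 ((186.0, 149.0), (44.0, 44.0), 90.0)
[[164.0, 127.0], [208.0, 127.0], [208.0, 171.0], [164.0, 171.0]]
```

View pics/timer0.png

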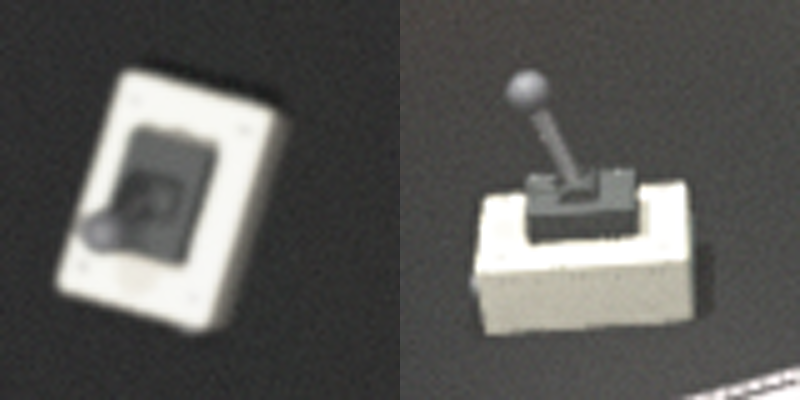

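View pics/rack0.png

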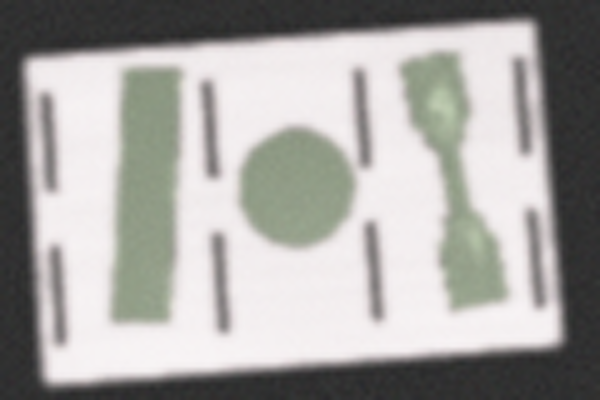

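```bash
python3 - <<'E'
import sys;sys.path.insert(0,'.')
from h import *
np.set_printoptions(precision=4,suppress=True)
ball,e=tri((119.8,235.6),(175.2,122.8));print("ball",ball,e)
# timer top corners, top view
for u,v in[(124.5,204),(157,211.5),(142.5,255.5),(111.5,247.5)]:print(onz("top",u,v,.05))
for u,v in [(166.5,144.5),(165,157.5),(208.3,155.5),(207.3,141.5)]:print("side",onz("side",u,v,.05))
print("block",onz("top",133.4,229,.065))
im=cv2.imread("pics/top0.png").astype(int);
g=im[...,1]-im[...,2]; g2=im[...,1]-im[...,0]
m=((g>8)&(g2>8)).astype(np.uint8);k,l,st,ce=cv2.connectedComponentsWithStats(m)
for i in range(1,k):
    if st[i,4]>60:
        pts=np.argwhere(l==i)[:,::-1].astype(np.float32)
        print("top",st[i],ce[i],onz("top",*ce[i],.038),cv2.minAreaRect(pts))
ws=[]
for n,uv in (("top",(281.0,220.8)),("side",(239.86,237.42))):print("waist",n,onz(n,*uv,.038))
print("tri waist",tri((281,220.8),(239.86,237.4)))
for p in[(150.5,149)]:print("beaker",onz("top",*p,.04))
E
```

```text
ball [0.4914 0.2899 0.1453] 0.00037558854997232945
[0.586  0.3071 0.05  ]
[0.5633 0.213  0.05  ]
[0.4376 0.2518 0.05  ]
[0.4613 0.3404 0.05  ]
side [0.4636 0.3394 0.05  ]
side [0.4419 0.2628 0.05  ]
side [0.5678 0.2211 0.05  ]
side [0.5902 0.3052 0.05  ]
block [0.5126 0.2757 0.065 ]
top [272 197  19  49 311] [280.492  221.0129] [ 0.5331 -0.1451  0.038 ] ((280.2752685546875, 220.76625061035156), (48.688873291015625, 9.559333801269531), 77.73522186279297)
top [214 200  11  49 445] [218.8652 223.5034] [0.5276 0.0351 0.038 ] ((218.9002227783203, 223.89309692382812), (9.511589050292969, 48.109336853027344), 1.9749339818954468)
top [239 212  21  21 333] [248.7718 222.1892] [ 0.5306 -0.0522  0.038 ] ((249.0, 222.0), (20.0, 20.0), 90.0)
waist top [ 0.5337 -0.1466  0.038 ]
waist side [ 0.5318 -0.1492  0.038 ]
tri waist (array([ 0.5333, -0.1466,  0.0355]), np.float64(0.001171801463207996))
beaker [0.7507 0.2378 0.04  ]
```

```bash
python3 -m handwheel '0 0 0 35 0;0 0 0 35 0;0 28.5 -17 0 -0.05;0 28.5 -17 0 -0.05;0 28.5 -17 0 -0.05;0 28.5 -17 0 -0.05;0 28.5 -17 0 -0.05;0 28.5 -17 0 -0.05;0 28.5 -17 0 -0.05;0 28.5 -17 0 -0.05'
```

```text
time_s: 0.93
position: [0.3815, 0.5204, 0.2686]
tool_rot: [2.8, 1.424, -0.001]
wrist_force: [0.4, 0.8, 0.8]
grip_width: 0.0001
```

```bash
python3 -m handwheel '0 18.4 -25.6 0 -0.05;0 18.4 -25.6 0 -0.05;0 18.4 -25.6 0 -0.05;0 18.4 -25.6 0 -0.05;0 18.4 -25.6 0 -0.05;0 18.4 -25.6 0 -0.05;0 18.4 -25.6 0 -0.05;0 18.4 -25.6 0 -0.05' && python3 -m handwheel '0 6.6 -29.6 0 -0.05;0 6.6 -29.6 0 -0.05;0 6.6 -29.6 0 -0.05;0 6.6 -29.6 0 -0.05;0 6.6 -29.6 0 -0.05;0 6.6 -29.6 0 -0.05;0 6.6 -29.6 0 -0.05;0 6.6 -29.6 0 -0.05' && python3 -m handwheel '0 -5.9 -28.2 0 -0.05;0 -5.9 -28.2 0 -0.05;0 -5.9 -28.2 0 -0.05;0 -5.9 -28.2 0 -0.05;0 -5.9 -28.2 0 -0.05;0 -5.9 -28.2 0 -0.05;0 -5.9 -28.2 0 -0.05;0 -5.9 -28.2 0 -0.05'
```

```text
time_s: 1.6
position: [0.5281, 0.3153, 0.2686]
tool_rot: [3.027, 0.839, -0.001]
wrist_force: [0.0, 0.6, -0.5]
grip_width: -0.0
time_s: 2.27
position: [0.5803, 0.0786, 0.2687]
tool_rot: [-3.134, -0.221, 0.001]
wrist_force: [0.7, -0.3, -0.0]
grip_width: -0.0
time_s: 2.93
position: [0.5326, -0.1468, 0.2687]
tool_rot: [-3.115, 0.406, 0.001]
wrist_force: [0.5, 1.0, -0.1]
grip_width: -0.0
```

```bash
python3 -m handwheel '0 0 0 -35 0;0 0 0 -35 0;0 0 0 -35 0;0 0 0 -35 0;0 0 0 -19 0;0 0 0 0 0;0 0 0 0 0;0 0 0 0 0' ; python3 - <<'E'
import sys;sys.path.insert(0,'.')
from h import *
from rig import *
p=sense()["position"];print(p)
o=[]
for n in("top","side"):
    im=get_image(n);cv2.imwrite(f"pics/{n}1.png",im)
    u,v=proj(n,p);print(n,u,v); u2,v2=proj(n,[.533,-.147,.038]);print(u2,v2)
    x,y=int(u2)-40,int(v2)-40
    o.append(cv2.resize(im[y:y+80,x:x+80],(400,400),interpolation=cv2.INTER_CUBIC))
    c=o[-1]; cv2.circle(c,(int((u-x)*5),int((v-y)*5)),4,(0,0,255),1);cv2.circle(c,(int((u2-x)*5),int((v2-y)*5)),4,(255,0,0),1)
cv2.imwrite("pics/pt1.png",np.hstack(o))
E
```

```text
time_s: 3.6
position: [0.534, -0.1461, 0.1111]
tool_rot: [3.115, -0.403, 0.002]
wrist_force: [0.4, 0.5, 1.0]
grip_width: -0.0001
[ 0.53396827 -0.14613872  0.11113762]
top 282.6392783503378 218.85590792665076
281.1530409486573 221.04436396448492
side 239.3066944813115 212.85659362593447
240.00070284943675 236.72169410373516
```

View pics/pt1.png

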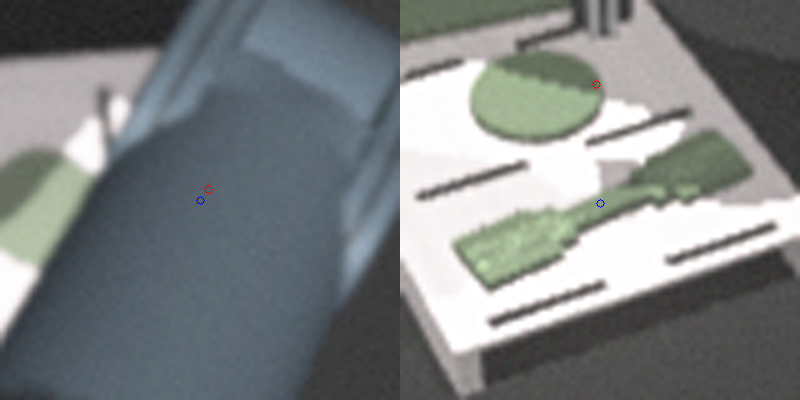

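```bash
python3 - <<'E'
import cv2
im=cv2.imread("pics/side1.png")[100:260,140:340]
cv2.imwrite("pics/s1c.png",cv2.resize(im,(800,640)[:2] if 0 else (750,600),interpolation=cv2.INTER_CUBIC))
E
```

```text
(no output)
```

View pics/s1c.png

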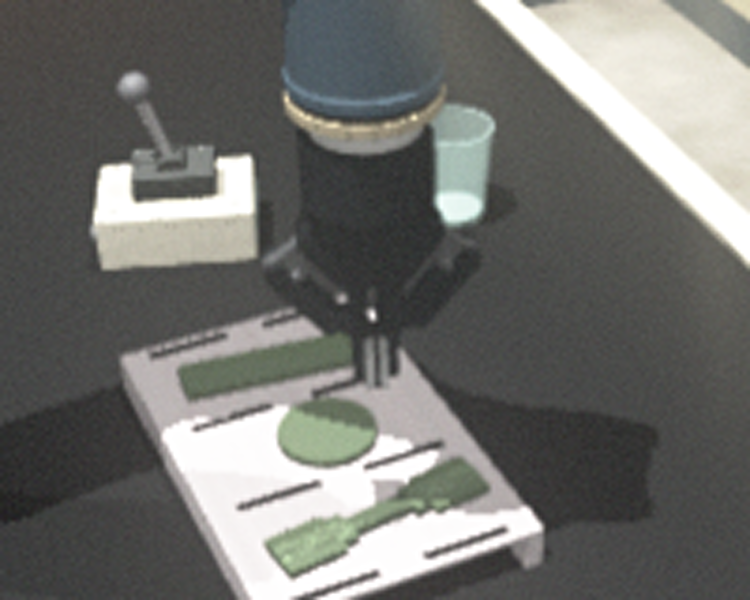

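```bash
python3 - <<'E'
import cv2,sys
sys.path.insert(0,'.')
from h import *
im=cv2.imread("pics/side1.png")
cv2.imwrite("pics/s1d.png",cv2.resize(im[165:225,210:270],(600,600),interpolation=cv2.INTER_NEAREST))
for z in(.1111,.12,.13,.14,.165,.19,.184):print(z,proj("side",[.534,-.146,z]),proj("top",[.534,-.146,z]))
from rig import *
print(sense())
E
```

```text
0.1111 (np.float64(239.2990125206025), np.float64(212.83069857880952)) (np.float64(282.5879251210689), np.float64(218.84592463608038))
0.12 (np.float64(239.17899742265453), np.float64(209.81978692502852)) (np.float64(282.819512678433), np.float64(218.60421770153647))
0.13 (np.float64(239.04280218507614), np.float64(206.39693956176382)) (np.float64(283.0837891651767), np.float64(218.32839439294247))
0.14 (np.float64(238.9051667813776), np.float64(202.9313752070934)) (np.float64(283.3524716950358), np.float64(218.04797353737843))
0.165 (np.float64(238.55467605996222), np.float64(194.07642519168846)) (np.float64(284.04419306282387), np.float64(217.32603659543742))
0.19 (np.float64(238.19484793286898), np.float64(184.94049825233913)) (np.float64(284.76599990643496), np.float64(216.57270715936397))
0.184 (np.float64(238.28207092183635), np.float64(187.15929281505723)) (np.float64(284.58991798030985), np.float64(216.75647822233918))
{'time_s': 3.7, 'joints': array([-0.14069243,  0.54060999,  0.49337992,  1.88671782, -0.34827279,
        0.7966553 ,  0.28220806]), 'qvel': array([-0.00084309, -0.00221813, -0.00210418,  0.00429961, -0.00470818,
       -0.004433  ,  0.00257338]), 'tau': array([ 5.69264952e-02, -6.08476210e+01,  8.75158757e+00, -2.11526120e+01,
        1.91556610e-02,  1.67095161e-02, -8.90895288e-03]), 'position': array([ 0.53432134, -0.14601917,  0.11155183]), 'tool_rot': array([ 3.11552313, -0.40254273,  0.00435663]), 'wrist_force': array([ 0.31494453, -0.26916402, -0.47142385]), 'torque': array([ 0.01439825, -0.03032962,  0.02781106]), 'grip_width': -0.0004820534954475247}
```

View pics/s1d.png

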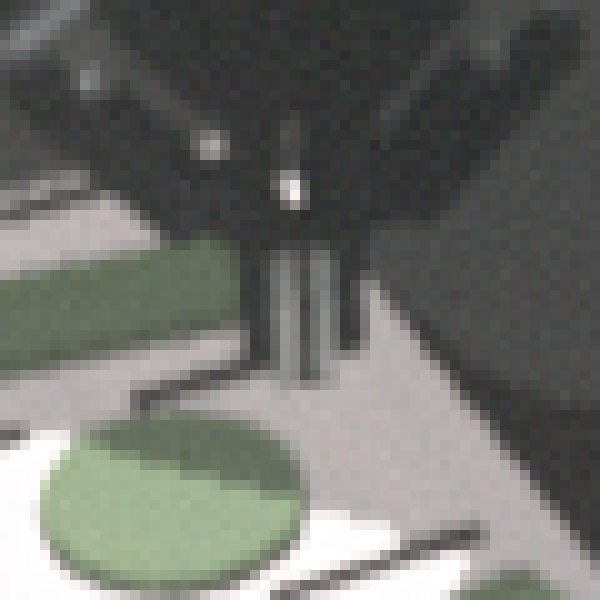

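View pics/top1.png

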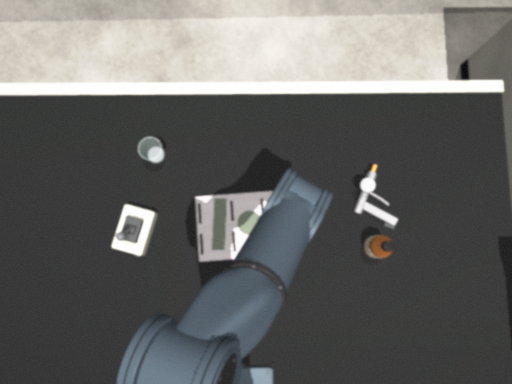

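```bash
python3 - <<'E'
import cv2,sys
sys.path.insert(0,'.')
from h import *
p=[.1523,.6571,.198]
o=[]
for n in("side","top"):
    im=cv2.imread(f"pics/{n}0.png");u,v=proj(n,p);print(n,u,v,proj(n,[.1523,.6571,.211]))
    x=max(0,int(u)-40);y=max(0,int(v)-50)
    c=cv2.resize(im[y:y+80,x:x+80],(400,400),interpolation=cv2.INTER_NEAREST);c=cv2.convertScaleAbs(c,alpha=1.8)
    cv2.circle(c,(int((u+.5-x)*5),int((v+.5-y)*5)),4,(0,0,255),1);o.append(c);print(x,y)
cv2.imwrite("pics/st.png",np.hstack(o))
E
```

```text
side 54.190350029601404 83.80316802071303 (np.float64(53.2539098989553), np.float64(80.27568341447908))
14 33
top -44.8777717162821 377.81266564022565 (np.float64(-48.53496013346785), np.float64(379.3732650683046))
0 327
```

View pics/st.png

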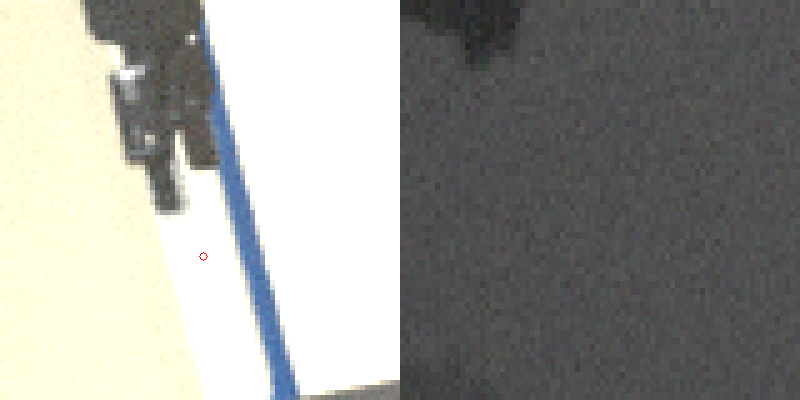

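```bash
python3 -m handwheel '0 0 0 -15 0;0 0 0 -15 0;0 0 0 -15 0;0 -0.7 -0.8 -6 0;0 0 0 0 0;0 0 0 0 0' ; python3 - <<'E'
import sys;sys.path.insert(0,'.')
from h import *
from rig import *
p=sense()["position"];print(p)
im=get_image("side");cv2.imwrite("pics/side2.png",im);print(proj("side",p))
cv2.imwrite("pics/s2d.png",cv2.resize(im[190:260,205:285],(800,700)[0:2] if 0 else (685,600),interpolation=cv2.INTER_NEAREST))
E
```

```text
time_s: 4.2
position: [0.5329, -0.1467, 0.0598]
tool_rot: [3.116, -0.403, 0.001]
wrist_force: [-0.3, 0.3, -0.6]
grip_width: 0.0003
[ 0.53293395 -0.14673746  0.05978247]
(np.float64(239.6584075030387), np.float64(229.86807721628207))
```

View pics/s2d.png

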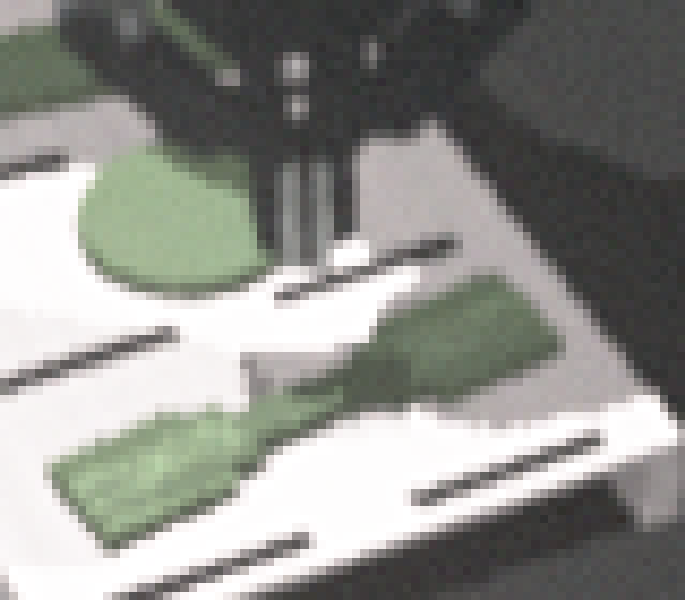

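```bash
python3 -m handwheel '0 0 0 -5 0;0 0 0 -5 0;0 0 0 0 0;0 0 0 0 0;0 0 0 0 0;0 0 0 0 0;0 0 0 0 0;0 0 0 0 0;0 0 0 0 0;0 0 0 0 0;0 0 0 0 0;0 0 0 0 0' ; python3 - <<'E'
import sys;sys.path.insert(0,'.')
from h import *
from rig import *
p=sense()["position"];print(p)
im=get_image("side");cv2.imwrite("pics/side3.png",im);print(proj("side",p))
cv2.imwrite("pics/s3d.png",cv2.resize(im[190:260,205:285],(685,600),interpolation=cv2.INTER_NEAREST))
E
```

```text
time_s: 5.25
position: [0.5325, -0.1464, 0.0489]
tool_rot: [-3.116, 0.403, 0.0]
wrist_force: [-0.1, 0.3, 1.0]
grip_width: -0.0002
[ 0.53251101 -0.14641967  0.04890764]
(np.float64(239.58570631454717), np.float64(233.2451600087208))
```

View pics/s3d.png

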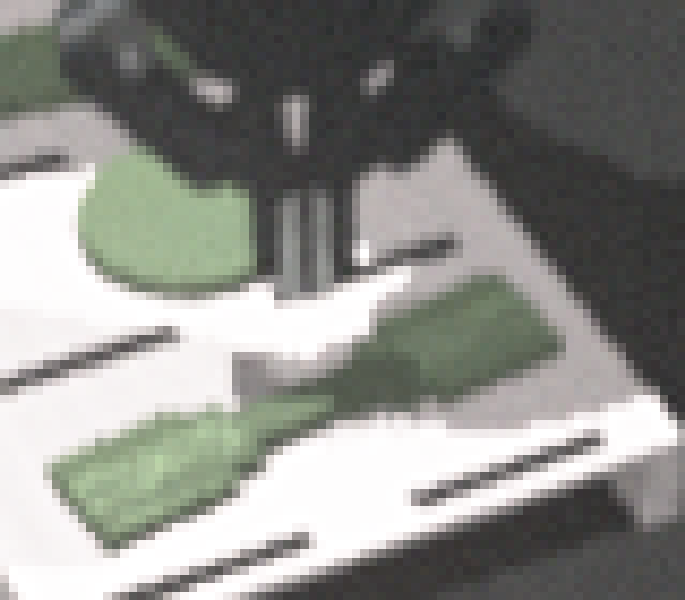

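```bash
python3 -m handwheel '0 0 0 0 0;0 0 0 0 0;0 0 0 0 0;0 0 0 0 0;0 0 0 0 0;0 0 0 0 0;0 0 0 0 0;0 0 0 0 0;0 0 0 0 0;0 0 0 0 0;0 0 0 0 0;0 0 0 0 0' ;python3 -m handwheel '0 0 0 0 0;0 0 0 0 0;0 0 0 0 0;0 0 0 0 0;0 0 0 0 0;0 0 0 0 0;0 0 0 0 0;0 0 0 0 0;0 0 0 0 0;0 0 0 0 0;0 0 0 0 0;0 0 0 0 0'
```

```text
time_s: 6.3
position: [0.5325, -0.1464, 0.0489]
tool_rot: [-3.116, 0.403, 0.0]
wrist_force: [0.6, 0.0, -0.2]
grip_width: -0.0002
time_s: 7.3
position: [0.5325, -0.1464, 0.0489]
tool_rot: [-3.116, 0.403, 0.0]
wrist_force: [0.7, 0.3, 0.0]
grip_width: -0.0
```

```bash
python3 -m handwheel '0 0 0 30 0;0 0 0 40 0;0 0 0 40 0;0 31 10 0 0;0 31 10 0 0;0 31 10 0 0;0 31 10 0 0;0 31 10 0 0;0 31 10 0 0;0 0 0 -30 0;0 0 0 -30 0;0 0 0 -30 0';python3 -m handwheel '0 0 0 -20 0;0 0 0 -20 0;0 0 0 -10 0;0 0 0 -5 0;0 0 0 0 0;0 0 0 0 0;0 0 0 0 0'; python3 - <<'E'
import sys;sys.path.insert(0,'.')
from h import *
from rig import *
p=sense()["position"];print(p)
im=get_image("side");cv2.imwrite("pics/side4.png",im);u,v=proj("side",p);print(u,v,proj("side",[p[0],p[1],0]))
x,y=int(u)-40,int(v)-45
cv2.imwrite("pics/s4d.png",cv2.resize(im[y:y+70,x:x+80],(685,600),interpolation=cv2.INTER_NEAREST));print(x,y)
E
```

```text
time_s: 8.3
position: [0.719, -0.0861, 0.0676]
tool_rot: [3.116, -0.401, 0.001]
wrist_force: [0.6, -0.2, -1.1]
grip_width: 0.0001
time_s: 8.88
position: [0.7195, -0.0867, 0.0154]
tool_rot: [3.116, -0.403, 0.003]
wrist_force: [0.4, -1.0, 0.0]
grip_width: 0.0001
[ 0.71945144 -0.08669546  0.01542265]
297.67255952270546 210.57181023848767 (np.float64(297.37835718607096), np.float64(215.0264705268072))
257 165
```

View pics/s4d.png

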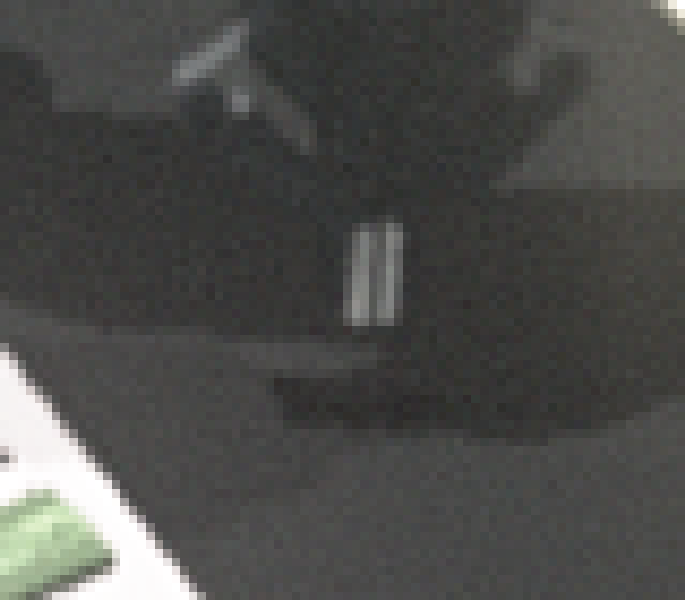

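```bash
python3 -m handwheel '0 0 0 -8 0;0 0 0 -3 0;0 0 0 0 0;0 0 0 0 0';python3 -m handwheel '0 0 0 -2 0;0 0 0 0 0';python3 -m handwheel '0 0 0 -2 0;0 0 0 0 0';python3 -m handwheel '0 0 0 -2 0;0 0 0 0 0'
```

```text
time_s: 9.27
position: [0.7183, -0.0864, 0.0025]
tool_rot: [-3.116, 0.403, 0.001]
wrist_force: [0.2, -0.6, 0.5]
grip_width: -0.0002
time_s: 9.43
position: [0.7185, -0.0864, 0.0007]
tool_rot: [3.116, -0.403, -0.0]
wrist_force: [-0.3, -1.2, 0.4]
grip_width: -0.0001
time_s: 9.6
position: [0.7184, -0.0864, -0.0014]
tool_rot: [-3.116, 0.403, 0.001]
wrist_force: [-0.2, 0.0, -0.5]
grip_width: -0.0001
time_s: 9.77
position: [0.7184, -0.0863, -0.0035]
tool_rot: [-3.116, 0.402, 0.001]
wrist_force: [1.0, 0.2, -0.2]
grip_width: 0.0
```

```bash
python3 -m handwheel '0 0 0 -4 0;0 0 0 -3 0;0 0 0 0 0;0 0 0 0 0';python3 -m handwheel '0 0 0 -3 0;0 0 0 0 0';python3 -m handwheel '0 0 0 -3 0;0 0 0 0 0';python3 -m handwheel '0 0 0 -2 0;0 0 0 0 0'
 python3 - <<'E'
import sys;sys.path.insert(0,'.')
from h import *
from rig import *
p=sense()["position"];print(p)
im=get_image("side");cv2.imwrite("pics/side5.png",im);u,v=proj("side",p);print(u,v,proj("side",[p[0],p[1],0]))
x,y=257,165
cv2.imwrite("pics/s5d.png",cv2.resize(cv2.convertScaleAbs(im[y:y+70,x:x+80],alpha=1.8),(685,600),interpolation=cv2.INTER_NEAREST))
E
```

```text
time_s: 10.1
position: [0.7183, -0.0864, -0.0105]
tool_rot: [3.116, -0.403, -0.001]
wrist_force: [-1.1, 0.2, -0.5]
grip_width: -0.0001
time_s: 10.27
position: [0.7183, -0.0864, -0.0136]
tool_rot: [-3.116, 0.403, 0.001]
wrist_force: [-0.6, -0.8, -0.3]
grip_width: -0.0001
time_s: 10.43
position: [0.7183, -0.0863, -0.0167]
tool_rot: [-3.116, 0.403, 0.001]
wrist_force: [-0.5, -0.0, -0.3]
grip_width: -0.0001
time_s: 10.6
position: [0.7183, -0.0864, -0.0185]
tool_rot: [-3.116, 0.403, 0.001]
wrist_force: [-0.3, 0.6, -0.2]
grip_width: -0.0004
[ 0.71834293 -0.0863574  -0.01846899]
296.61016316421956 220.2948955994047 (np.float64(296.9537592799746), np.float64(215.0548741600153))
```

View pics/s5d.png

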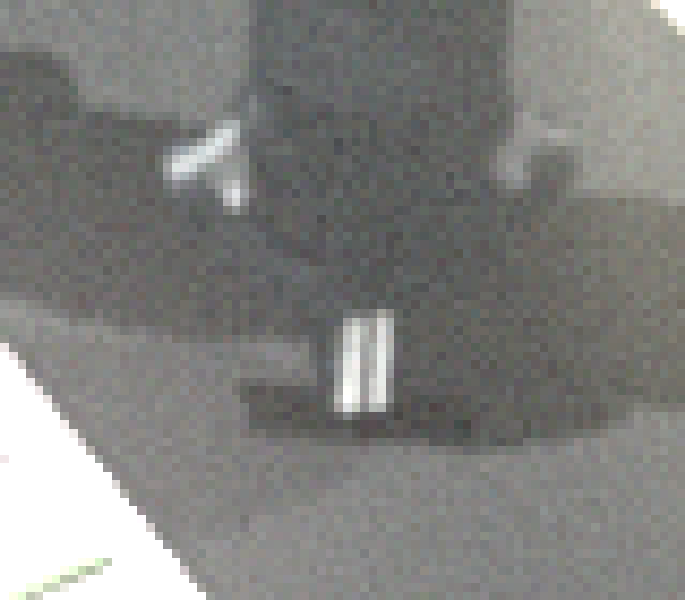

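```bash
for i in 1; do python3 -m handwheel '0 0 0 -2.5 0;0 0 0 0 0;0 0 0 0 0'; done; python3 -m handwheel '0 0 0 -2 0;0 0 0 0 0;0 0 0 0 0'
```

```text
time_s: 10.9
position: [0.7184, -0.0864, -0.0208]
tool_rot: [3.116, -0.403, -0.0]
wrist_force: [0.2, 0.4, -0.4]
grip_width: 0.0002
time_s: 11.15
position: [0.7184, -0.0864, -0.0227]
tool_rot: [3.116, -0.403, -0.0]
wrist_force: [0.2, -0.0, 0.2]
grip_width: -0.0004
```

```bash
python3 -m handwheel '0 0 0 -2 0;0 0 0 0 0;0 0 0 0 0'
```

```text
time_s: 11.4
position: [0.7184, -0.0864, -0.0248]
tool_rot: [3.116, -0.403, -0.0]
wrist_force: [0.5, -0.6, -0.3]
grip_width: -0.0
```

```bash
python3 -m handwheel '0 0 0 -1.5 0;0 0 0 0 0;0 0 0 0 0'
```

```text
time_s: 11.65
position: [0.7185, -0.0864, -0.0262]
tool_rot: [-3.116, 0.403, 0.0]
wrist_force: [0.1, -0.2, 0.4]
grip_width: -0.0
```

```bash
python3 -m handwheel '0 0 0 -1.5 0;0 0 0 0 0;0 0 0 0 0'
```

```text
time_s: 11.9
position: [0.7185, -0.0864, -0.0277]
tool_rot: [-3.116, 0.403, 0.0]
wrist_force: [-1.2, 0.1, 0.6]
grip_width: -0.0003
```

```bash
python3 -m handwheel '0 0 0 -1.5 0;0 0 0 0 0;0 0 0 0 0'
```

```text
time_s: 12.15
position: [0.7184, -0.0864, -0.0293]
tool_rot: [-3.116, 0.403, 0.0]
wrist_force: [0.3, 0.3, 0.1]
grip_width: 0.0001
```

```bash
python3 -m handwheel '0 0 0 -1.5 0;0 0 0 0 0;0 0 0 0 0'; python3 - <<'E'
import sys;sys.path.insert(0,'.')
from h import *
from rig import *
im=get_image("side");cv2.imwrite("pics/side6.png",im)
x,y=257,165
cv2.imwrite("pics/s6d.png",cv2.resize(cv2.convertScaleAbs(im[y:y+70,x:x+80],alpha=1.8),(685,600),interpolation=cv2.INTER_NEAREST))
E
```

```text
time_s: 12.4
position: [0.7184, -0.0865, -0.0307]
tool_rot: [-3.116, 0.403, 0.0]
wrist_force: [-0.7, -0.1, 0.0]
grip_width: -0.0002
```

View pics/s6d.png

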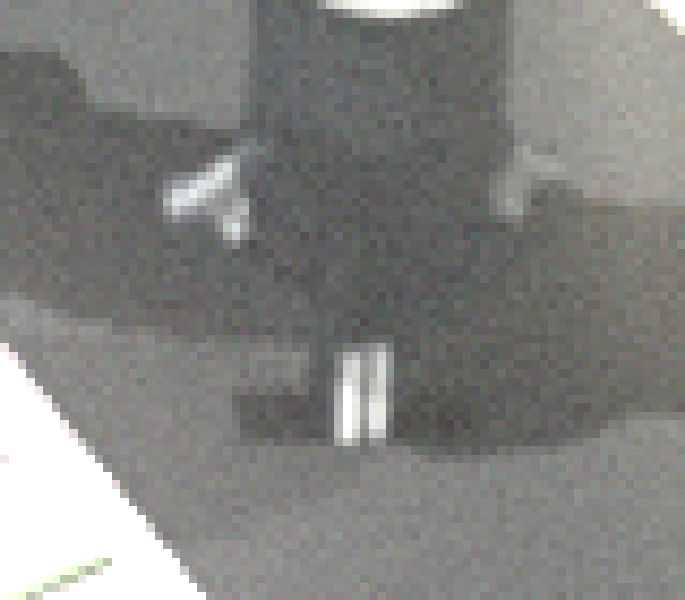

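```bash
python3 -m handwheel '0 0 0 -1.5 0;0 0 0 0 0;0 0 0 0 0'
```

```text
time_s: 12.7
position: [0.7186, -0.0865, -0.0321]
tool_rot: [-3.116, 0.403, -0.0]
wrist_force: [-0.2, -0.2, 0.5]
grip_width: 0.0002
```

```bash
python3 -m handwheel '0 0 0 -1.5 0;0 0 0 0 0;0 0 0 0 0'
```

```text
time_s: 12.95
position: [0.7187, -0.0865, -0.0322]
tool_rot: [-3.115, 0.403, -0.001]
wrist_force: [-3.9, 1.2, 12.1]
grip_width: -0.0
```

```bash
python3 -m handwheel '0 0 0 30 0;0 0 0 40 0;0 0 0 40 0;0 0 0 40 0;0 -31.5 -10 0 0;0 -31.5 -10 0 0;0 -31.5 -10 0 0;0 -31.5 -10 0 0;0 -31.5 -10 0 0;0 -31.5 -10 0 0;0 0 0 0 0;0 0 0 0 0';python3 -m handwheel '0 0 0 -25 0;0 0 0 -25 0;0 0 0 -15 0;0 0 0 0 0;0 0 0 0 0'
 python3 - <<'E'
import sys;sys.path.insert(0,'.')
from h import *
from rig import *
p=sense()["position"];print(p)
im=get_image("side");cv2.imwrite("pics/side7.png",im);print(proj("side",p+[0,0,.032]))
cv2.imwrite("pics/s7d.png",cv2.resize(im[190:260,205:285],(685,600),interpolation=cv2.INTER_NEAREST))
E
```

```text
time_s: 13.95
position: [0.5281, -0.1472, 0.117]
tool_rot: [-3.115, 0.406, 0.0]
wrist_force: [1.0, 1.6, 0.5]
grip_width: -0.0003
time_s: 14.37
position: [0.5299, -0.1461, 0.051]
tool_rot: [-3.116, 0.402, 0.002]
wrist_force: [-1.0, 0.1, 0.3]
grip_width: 0.0002
[ 0.52994242 -0.14611101  0.05096145]
(np.float64(238.06431327056788), np.float64(222.59925177139544))
```

View pics/s7d.png

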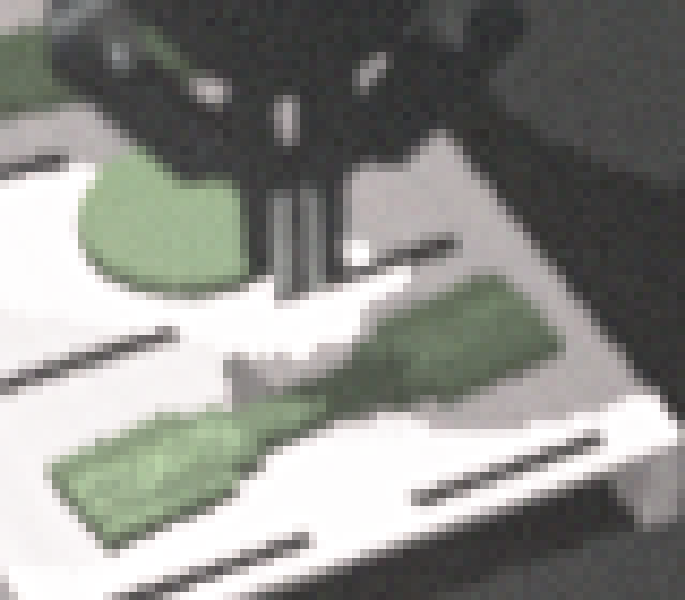

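```bash
python3 -m handwheel '0 0 0 -8 0;0 0 0 -8 0;0 0 0 -4 0;0 0 0 0 0;0 0 0 0 0'
 python3 - <<'E'
import sys;sys.path.insert(0,'.')
from h import *
from rig import *
p=sense()["position"];print(p)
im=get_image("side");cv2.imwrite("pics/side8.png",im);print(proj("side",p+[0,0,.032]))
cv2.imwrite("pics/s8d.png",cv2.resize(im[190:260,205:285],(685,600),interpolation=cv2.INTER_NEAREST))
E
```

```text
time_s: 14.83
position: [0.5294, -0.1464, 0.0312]
tool_rot: [-3.116, 0.403, 0.001]
wrist_force: [0.2, 0.8, 0.4]
grip_width: -0.0003
[ 0.52935972 -0.14642415  0.03124058]
(np.float64(238.1535174449641), np.float64(229.07761004204633))
```

View pics/s8d.png

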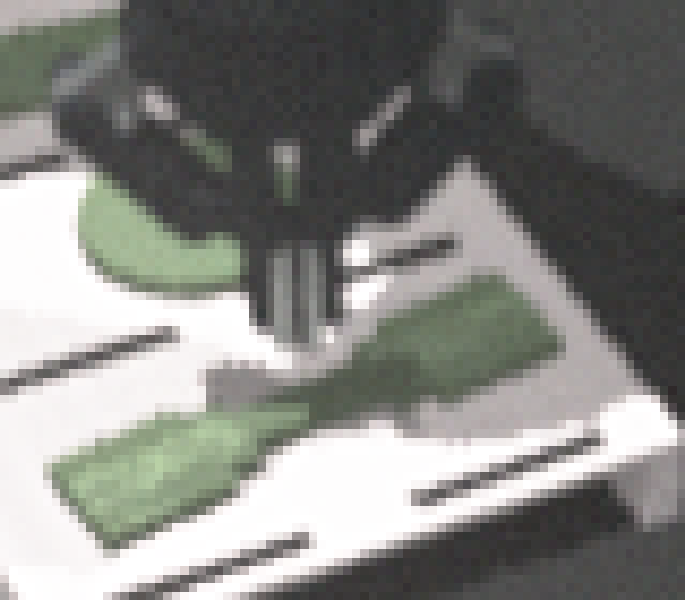

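```bash
python3 -m handwheel '0 0 0 -3 0;0 0 0 0 0;0 0 0 0 0;0 0 0 0 0;0 0 0 0 0;0 0 0 0 0;0 0 0 0 0;0 0 0 0 0;0 0 0 0 0;0 0 0 0 0;0 0 0 0 0;0 0 0 0 0' ;python3 -m handwheel '0 0 0 0 0;0 0 0 0 0;0 0 0 0 0;0 0 0 0 0;0 0 0 0 0;0 0 0 0 0;0 0 0 0 0;0 0 0 0 0;0 0 0 0 0;0 0 0 0 0;0 0 0 0 0;0 0 0 0 0';python3 -m handwheel '0 0 0 0 0;0 0 0 0 0;0 0 0 0 0'
```

```text
time_s: 15.88
position: [0.5295, -0.1465, 0.0284]
tool_rot: [-3.116, 0.403, 0.0]
wrist_force: [-0.6, 0.2, 0.1]
grip_width: -0.0002
time_s: 16.88
position: [0.5295, -0.1464, 0.0284]
tool_rot: [-3.116, 0.403, 0.0]
wrist_force: [0.1, -0.7, 0.3]
grip_width: 0.0001
time_s: 17.13
position: [0.5295, -0.1464, 0.0284]
tool_rot: [-3.116, 0.403, 0.0]
wrist_force: [0.5, -0.4, 0.5]
grip_width: -0.0001
```

```bash
python3 -m handwheel '0 0 0 20 0;0 0 0 35 0;0 0 0 35 0;0 0 0 35 0;0 0 0 35 0;0 -6.2 32 0 0;0 -6.2 32 0 0;0 -6.2 32 0 0;0 -6.2 32 0 0;0 -6.2 32 0 0;0 -6.2 32 0 0;0 -6.2 32 0 0';python3 -m handwheel '0 -6.2 32 0 0;0 -6.2 32 0 0;0 -6.2 32 0 0;0 -6.2 32 0 0;0 -6.2 32 0 0;0 -6.2 32 0 0;0 -6.2 32 0 0;0 0 0 0 0;0 0 0 0 0'
 python3 - <<'E'
import sys;sys.path.insert(0,'.')
from h import *
from rig import *
p=sense()["position"];print(p)
im=get_image("side");cv2.imwrite("pics/side9.png",im);print(proj("side",p+[0,0,.032]))
cv2.imwrite("pics/s9d.png",cv2.resize(im[85:185,140:265],(750,600),interpolation=cv2.INTER_CUBIC))
E
```

```text
time_s: 18.13
position: [0.4855, 0.079, 0.1885]
tool_rot: [-3.115, 0.403, -0.0]
wrist_force: [-0.2, -0.2, -0.4]
grip_width: 0.0003
time_s: 18.88
position: [0.4418, 0.3035, 0.188]
tool_rot: [3.116, -0.396, -0.001]
wrist_force: [-0.3, -1.1, 0.3]
grip_width: -0.0003
[0.44182247 0.30352256 0.18798907]
(np.float64(154.63077229910425), np.float64(101.12936385600906))
```

View pics/s9d.png

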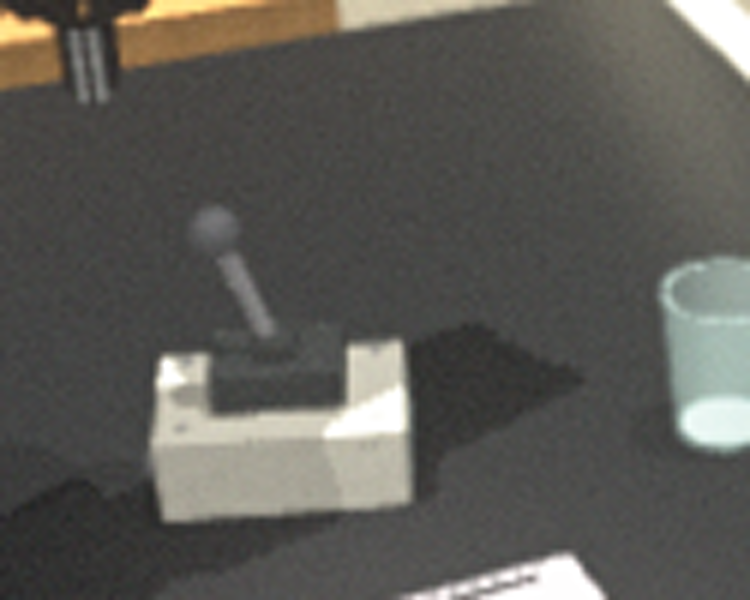

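```bash
python3 -m handwheel '0 0 -1 -30 0;0 0 0 -30 0;0 0 0 -25 0;0 0 0 -15 0;0 0 0 0 0;0 0 0 0 0'
 python3 - <<'E'
import sys;sys.path.insert(0,'.')
from h import *
from rig import *
p=sense()["position"];print(p)
im=get_image("side");cv2.imwrite("pics/side10.png",im);print(proj("side",p+[0,0,.032]))
im2=get_image("top");cv2.imwrite("pics/top10.png",im2)
cv2.imwrite("pics/s10d.png",cv2.resize(im[85:185,140:265],(750,600),interpolation=cv2.INTER_CUBIC))
E
```

```text
time_s: 19.43
position: [0.443, 0.2989, 0.0884]
tool_rot: [3.114, -0.406, -0.001]
wrist_force: [0.3, 0.5, 0.7]
grip_width: 0.0002
[0.44303269 0.29893684 0.08839567]
(np.float64(159.84789983186585), np.float64(131.89879753007565))
```

View pics/s10d.png

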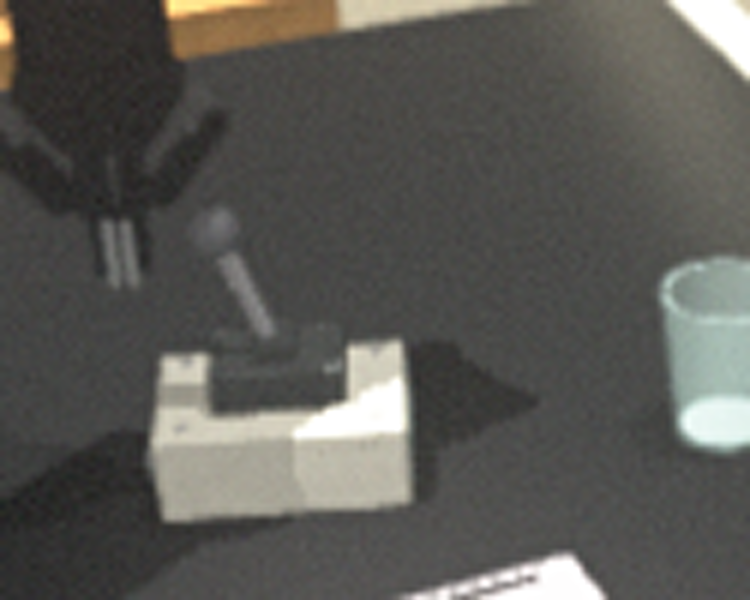

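View pics/top10.png

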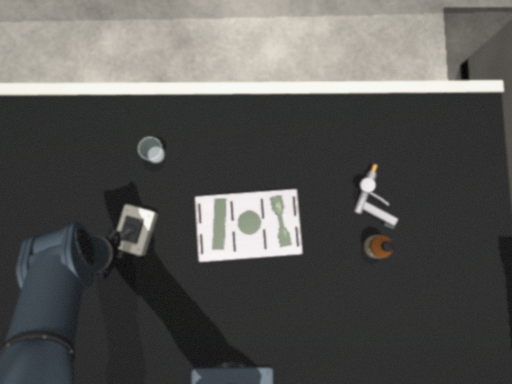

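```bash
python3 -m handwheel '0 0 4 5 0;0 9.6 -2.8 0 0;0 9.6 -2.8 0 0;0 7.7 -2.2 0 0;0 7.7 -2.2 0 0;0 7.7 -2.2 0 0;0 7.7 -2.2 0 0;0 0 0 0 0'
 python3 - <<'E'
import sys;sys.path.insert(0,'.')
from h import *
from rig import *
p=sense()["position"];print(p)
im=get_image("side");cv2.imwrite("pics/side11.png",im)
cv2.imwrite("pics/s11d.png",cv2.resize(im[85:185,140:265],(750,600),interpolation=cv2.INTER_CUBIC))
E
```

```text
time_s: 20.2
position: [0.4948, 0.2891, 0.0934]
tool_rot: [3.115, -0.405, 0.002]
wrist_force: [0.2, -0.1, 0.2]
grip_width: -0.0
[0.49483311 0.2890743  0.09335259]
```

View pics/s11d.png

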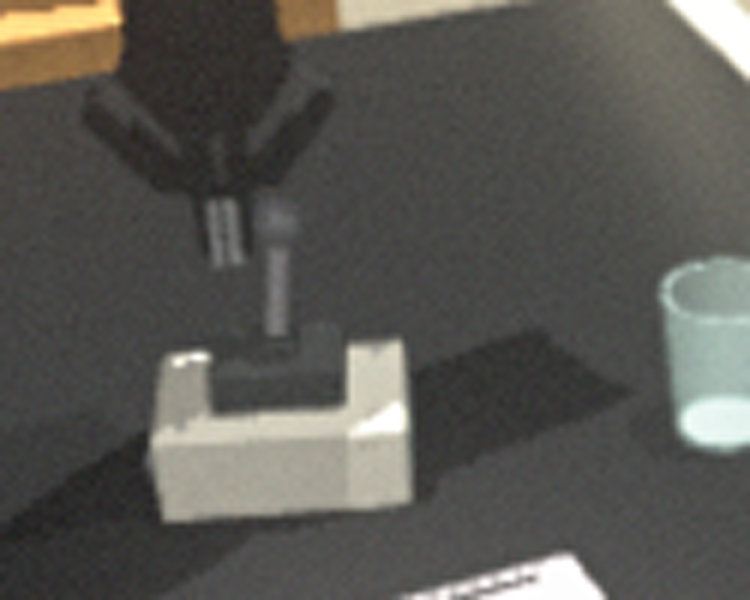

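```bash
python3 -m handwheel '0 7.7 -2.2 0 0;0 7.7 -2.2 0 0;0 7.7 -2.2 0 0;0 4.8 -1.4 0 0;0 0 0 0 0;0 0 0 0 0'
```

```text
time_s: 20.75
position: [0.5211, 0.282, 0.0933]
tool_rot: [3.116, -0.403, 0.001]
wrist_force: [-0.7, 0.2, -0.2]
grip_width: 0.0001
```

```bash
python3 -m handwheel '0 1.9 -0.5 0 0;0 0 0 0 0;0 0 0 0 0'
 python3 - <<'E'
import sys;sys.path.insert(0,'.')
from h import *
from rig import *
im=get_image("side");cv2.imwrite("pics/side12.png",im)
cv2.imwrite("pics/s12d.png",cv2.resize(im[85:185,140:265],(750,600),interpolation=cv2.INTER_CUBIC))
E
```

```text
time_s: 21.0
position: [0.5217, 0.2819, 0.0933]
tool_rot: [3.116, -0.402, -0.002]
wrist_force: [-4.2, 1.1, 1.5]
grip_width: -0.0002
```

View pics/s12d.png

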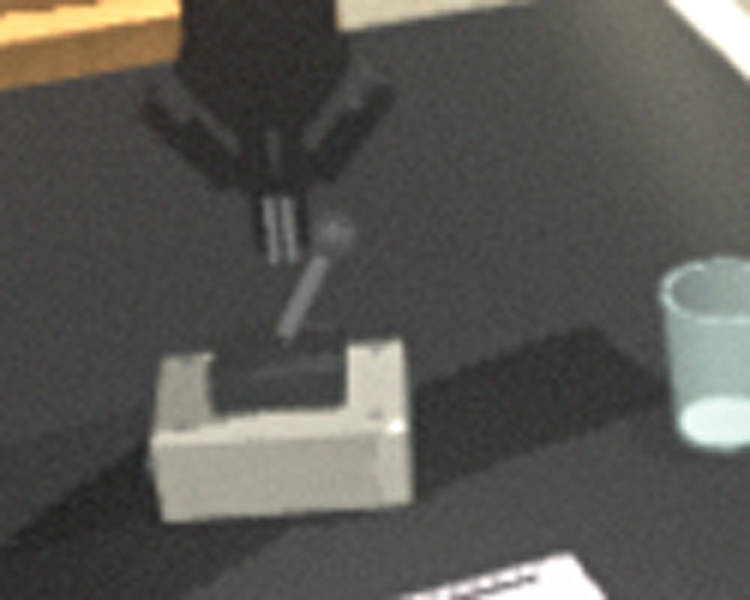

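```bash
python3 -m handwheel '0 1.5 -0.4 0 0;0 0 0 0 0;0 0 0 0 0;0 0 0 0 0'; python3 -m handwheel '0 -8 2.3 0 0;0 -15 4.3 0 0;0 -20 5.7 0 0;0 -20 5.7 0 0;0 -10 3 35 0;0 0 10 35 0;0 0 10 35 0;0 0 0 35 0;0 0 0 0 0;0 0 0 0 0'
 python3 - <<'E'
import sys;sys.path.insert(0,'.')
from h import *
from rig import *
np.set_printoptions(precision=4,suppress=True)
print(sense()["position"])
for n in("side","top"):
    im=get_image(n);cv2.imwrite(f"pics/{n}13.png",im)
    if n=="side": a=cv2.resize(im[85:185,140:240],(400,400),interpolation=cv2.INTER_CUBIC)
    else: b=cv2.resize(im[190:270,100:180],(400,400),interpolation=cv2.INTER_CUBIC)
cv2.imwrite("pics/f13.png",np.hstack([a,b]))
a=cv2.imread("pics/top0.png");b=cv2.imread("pics/top13.png")
for l,(x0,x1,y0,y1) in {"rack":(185,310,180,270),"beaker":(130,170,130,170),"gun/bottle":(345,405,155,265)}.items():
    print(l,cv2.absdiff(a[y0:y1,x0:x1],b[y0:y1,x0:x1]).max())
E
```

```text
time_s: 21.38
position: [0.5219, 0.2819, 0.0932]
tool_rot: [3.116, -0.401, -0.005]
wrist_force: [-8.9, 2.3, 4.4]
grip_width: 0.0001
time_s: 22.22
position: [0.4525, 0.323, 0.2356]
tool_rot: [-3.112, 0.402, -0.006]
wrist_force: [-1.1, -0.1, -1.5]
grip_width: 0.0002
[0.4525 0.323  0.2356]
rack 12
beaker 11
gun/bottle 14
```

View pics/f13.png

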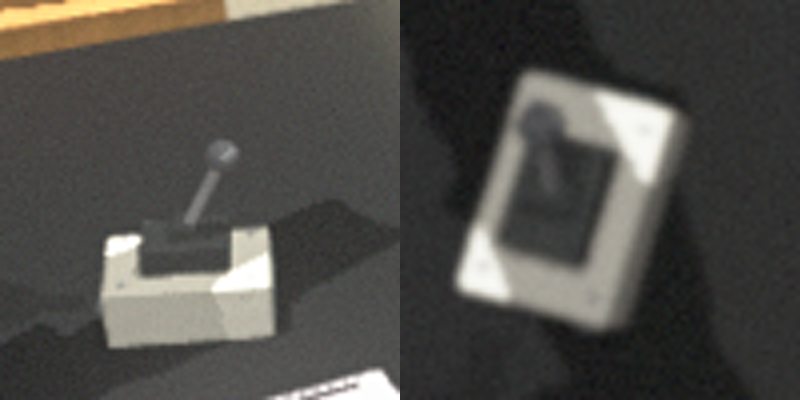

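View pics/side13.png

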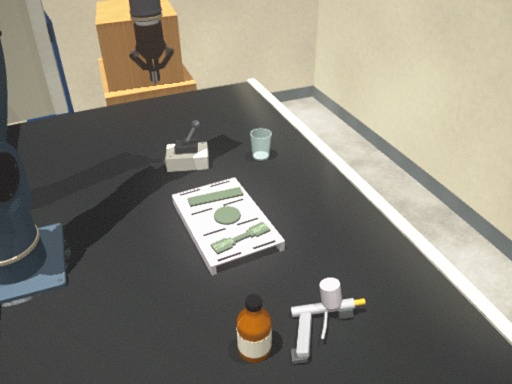

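```bash
python3 - <<'E'
import sys;sys.path.insert(0,'.')
from h import *
b,e=tri((128,214),(195.1,123.3));print(b,e)
d=b[:2]-[.4914,.2899];print(d,np.linalg.norm(d)); s=(d@[.961,-.276])-.0249;print(.5+np.arcsin(s/.075))
from rig import *
sign_off()
E
```

```text
[0.54852334 0.2712605  0.14040621] 0.0007513804584685136
[ 0.05712334 -0.0186395 ] 0.060087499976610816
0.987630447947195
the job is handed in; nothing more can be done
```

I pointed at the dog-bone specimen, pushed the timer lever over to its stop and withdrew. The job is handed in at about 22.3 s of the 48 s allowed; no verdict is reported.

- **Height reading was wrong:** the fingertips in the side picture sat well above the reported tool position. I made a light test touch on bare worktop beyond the rack, about 12 N. It showed the fingertips stand about 32 mm higher than the state says.
- **Pointing:** I dwelt twice above the waist.
  - The first was before the test touch, with the fingertips really about 4.3 cm above the specimen.
  - The second was with the height corrected, about 2.2 cm above the waist for just over 2 s. No contact force appeared, and the picture agreed with the corrected position to about 1 pixel.
- **Lever:** the force rose to about 9 N against the end stop. After I withdrew, the ball measured from two views gave a lever angle of about 0.99 rad.
- **Other things:** the overhead pictures before and after showed only noise-level differences (at most 14 of 255) around the rack, beaker, bottle and spray gun. The gripper ended raised and clear, touching nothing.

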